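Load and start a pendant engraver

TASK

Load and start the bench engraver with the round pendant: set the carrier that holds the flat round disc (not the tag or the ring) down into the engraver's pocket until it sits fully home, with its low step at the engraver's front under the clamp arm, and swing the clamp arm fully shut over the step. Only then twist the start switch on the console clockwise to its stop and let go, so that it springs back. Do not drop the carrier or press the emergency stop, and leave everything else on the bench where it lies.

Things in the scene. Friction and masses are not known exactly. Their poses are not given: they have to be found in the camera images.
- carrier_disc: carrier to engrave: loose aluminium block 90 x 56 mm, about 0.4 kg, in two levels: high part 66 mm long, 40 mm high (x -21 to +45 mm, middle at x = +12), low step 24 mm long, 24 mm high (x -45 to -21). A flat round brass disc, 46 mm across, 4 mm thick, lies on the middle of the high part. Origin: centre of the 90 x 56 underside; x along its length from step to high part, z up
- carrier_disc_step (a point): middle of the top face of that carrier's step (x = -33 mm, z = 24 mm in the carrier's frame)
- carrier_tag: a carrier of the same shape, size and axes with a rectangular 22 x 50 mm brass tag on it, 4 mm thick. A bystander
- carrier_ring: a carrier of the same shape, size and axes with a plain brass ring (36 mm across, 10 mm high) on it. A bystander
- pocket (a point): centre of the floor of the engraver's pocket, 78 mm above the table. Open on top, 93 x 59 mm inside (x, y), 12 mm deep; walls 10 mm thick, the upper 5 mm of their inside sloping outward at 45 degrees. x runs from the engraver's front (robot side) to its gantry, y left, z up. A carrier sits here with its axes along these, its step at the -x end, under the clamp arm
- engraver: desktop engraver, fixed; stands left or right on the bench, the console on the other side. Origin: middle of its 330 x 220 mm base, on the table; axes as the pocket's, which is at x = -50 mm. Bed 70 mm high. Gantry across the back: uprights y = +-110 mm from x = 95 mm back, beam front x = 104; spindle forward to x = 54 at y = 36 to 74, nose 119 up; motor out to y = -150; top 240 up
- clamp_pivot (a point): vertical axis of the clamp arm, fixed: at pocket x = -33, y = +50 mm, at the height of the arm's underside, 26 mm above the pocket floor (2 mm over the step of a seated carrier). The post below it is 24 mm across
- clamp (a joint): angle (rad) of the swing clamp, a flat steel arm 18 mm wide, 10 mm thick, 94 mm long from its pivot. 0: shut on its stop, lying over the step, pointing along the pocket's -y. Opens clockwise seen from above, to a stop at 1.65 (at 1.57 it points along the pocket's -x). Stays where it is left (1.5 N at the handle moves it). Above 1.3 the pocket is clear
- clamp_handle (a point): middle of the upright round black handle at the clamp arm's end: 85 mm from the pivot axis, 62 mm above the pocket floor. The handle is 16 to 19 mm thick and reaches from 26 mm below this point (the arm's top face) to 21 mm above it. Goes round with the arm
- start_grip (a point): point on the axis of the start switch, 32 mm out of the console's sloping panel; fixed to the panel: z out of the panel along the switch's axis (leaning 0.35 rad from vertical to the console's front), x up the slope. The switch is a black bar 70 mm long (along x at rest), 18 mm wide, from 22 mm below to 11 mm above this point, on a round 74 mm skirt 9 mm high
- start (a joint): angle (rad) of the start switch: 0 at rest; grows as it is turned clockwise, facing the panel (negative turn about the z of start_grip), to a hard stop at 1.25. A spring turns it back: 0.06 N m at rest, 0.21 N m at the stop; released, it is back in about a second
- estop (a joint): travel of the emergency stop, 0 out to 0.006 m pressed: a round 40 mm push button on the console, 100 mm along +y of start_grip from the switch's axis, standing at most 40 mm out of the panel. Not to be pressed
- console: control console, fixed: a 150 x 200 x 50 mm box tilted 0.35 rad, its sloping panel facing the robot's side, with the start switch and the emergency stop on it. Origin: on the table under its middle; y left. Panel middle 75 mm high, rear edge 101 mm
- bench_block: steel bench block 100 x 100 x 22 mm on a 110 x 130 x 12 mm rubber pad (underside centre). A bystander
- pliers: pliers lying flat, 145 mm long along x, 15 mm high, jaws to +x. A bystander
- file: needle file lying, 160 mm long along x, handle (14 mm thick) to -x. A bystander
- marker: marker pen lying along x, 130 mm long, 12 mm thick. A bystander
- jar: jar with metal cap, 48 mm across and 65 mm high (underside centre). A bystander
There are look-alikes about, which are no part of the job. Leave any orange or red look-alike of the carrier_disc alone.

How it is judged:
By the outcome, as a careful person would: the job done as asked, in the order asked, and still so for the second after the job is handed in, with the robot touching nothing.
It also fails if it takes over 70 s, if anything falls off the work surface, if the arm or the gripper's body presses on something with over 40 N, if the wrist force passes 120 N, or if a joint passes its speed limit or range.

ROBOT

A 6-joint arm with a two-finger parallel gripper is mounted at the origin on the work surface. World frame = base frame: x ahead of the robot, y to its left, z up, the work surface at z = 0. Lengths are in mm, angles in rad, forces in N, time in s.
With the tool pointing down it reaches from about 350 to 975 mm from the base axis. Payload 7.1 kg.
Tool frame: the origin (TCP) lies at the very end of the fingers, on their centre line; the grasp point (between the pads) lies 19 mm behind it (ctrl.pinch_z is the distance from the TCP to the grasp point, in mm); z points along the fingers, y is the direction in which the jaws open and shut (so a half turn about z gives the same grasp; the last joint's range is limited). The gripper opens to 88 mm and grips with 3 to 60 N. Pads are 20 mm wide; open, the fingers measure 115 mm over their backs; the gripper's body (75 mm by 178 mm) begins 61 mm behind the grasp point.
Start: joints at [-1.26, 0.423, 1.63, -0, 1.089, -0.019], TCP at [202.426, -591.294, 222.675] pointing down, gripper open.
Joint ranges: [-3, 3], [-0.9, 2.11], [0.09, 2.58], [-1.31, 4.45], [0.11, 2.69], [-2.54, 2.54]. Speed limits (rad/s): [2.39, 2.39, 3.01, 3.14, 3.14, 3.14].

INTERFACE

Orientations are given as a rotation vector (axis times angle).
In Python, from workcell import ctrl gives the robot as it stands.
- The arm moves only by the shell command python3 -m inch 'ROWS' [OPENING]. ROWS is JSON, a list of rows, each an object with "xyz": the shift along the tool's x, y, z in cm, a list of three; "spin": the turn about the tool's z in degrees. A call has 1 to 20 rows; each row is the pose to reach, as a shift and turn from the pose measured when the call began, along the tool's axes at that moment; what a row does not reach only later rows make up. A row lasts 1/10 s, in which the tool goes at most 50 mm and 8.59 degrees, less where a joint would pass 70% of its speed; a pose out of reach is approached as far as the arm can. A call with a gripper value outside its range is refused whole. OPENING is the closure, from 0 (fully open) to 1 (shut), set as the call begins (- or left out, the last holds). The fingers move at their own pace and stop on an object; the grip force is fixed at half the most. Time passes only in rows, so rows that repeat a pose let the fingers close. It gives the time, the measured TCP pose, the force and the opening at its end, in the units of the state.
- ctrl.get_obs(): the state, without advancing time (a new reading comes with each control period).
- ctrl.get_image(name): name is "side" or "top"; returns the picture (400x640x3 uint8, red, green, blue); there is no depth.
- ctrl.camera_info(name): a dict with "camera_matrix" (3x3 intrinsics, pixels), "R" (3x3) and "t" (3): a world point X has camera coordinates R X + t. Camera axes: x right, y down, z forward; pixel columns grow to the right and rows downward; lengths in mm; the calibration is good to about 2 mm. A picture is of the moment at which its call begins. camera_info takes no time and is no camera call.
- ctrl.close_job(): hands the job in, once; it reports no verdict.
The state is a dict: "t": time; "qpos": joint angles; "qvel": joint speeds; "joint_torque": joint torques, N m; "ee_pos": TCP position; "orientation": TCP orientation; "ft_force": force on the tool from outside, world axes, zero at the start; "moment": the same for the moment, N m; "width": finger opening in mm.
Only numpy, scipy, OpenCV 4.12 (cv2) and the standard library are available. Lean on these libraries where they do the work, as an engineer would, in place of code of your own. Each camera call takes 0.05 s, during which the arm holds its last target. There are 200 camera calls.

## Working session

There is one attempt and no reset: what is moved stays moved. The work goes in short steps, Python scripts to look and compute and a shell command to move; the robot and the scene stay as the last step left them, time stands still between calls to the robot, and variables do not carry over. Pictures are saved under pics/ and viewed, about 8 in all and at most 12, crops included, and the job is handed in when it is done.

```bash
mkdir -p pics; ls; python3 - <<'E'
from workcell import ctrl
import cv2, numpy as np
np.set_printoptions(precision=3,suppress=True)
for n in ("side","top"):
    im=ctrl.get_image(n); cv2.imwrite(f"pics/{n}0.png",im[:,:,::-1]); i=ctrl.camera_info(n); print(n,i)
o=ctrl.get_obs(); print(o, ctrl.pinch_z)
E
```

```text
pics
side {'camera_matrix': array([[396.063,   0.   , 323.141],
       [  0.   , 396.063, 200.474],
       [  0.   ,   0.   ,   1.   ]]), 'R': array([[-0.717, -0.697, -0.019],
       [-0.438,  0.472, -0.765],
       [ 0.543, -0.54 , -0.643]]), 't': array([402.129, 317.708, 994.057])}
top {'camera_matrix': array([[429.387,   0.   , 317.081],
       [  0.   , 429.387, 200.004],
       [  0.   ,   0.   ,   1.   ]]), 'R': array([[ 0.055, -0.999,  0.003],
       [-0.974, -0.054, -0.221],
       [ 0.221,  0.009, -0.975]]), 't': array([ -39.929,  544.601, 1033.376])}
{'t': 0.1, 'qpos': array([-1.26 ,  0.424,  1.631,  0.   ,  1.089, -0.019]), 'qvel': array([-0.002, -0.002,  0.001, -0.001, -0.   , -0.   ]), 'joint_torque': array([ -0.002, -54.561, -27.432,   0.064,   0.019,  -0.   ]), 'ee_pos': array([ 202.291, -590.839,  222.002]), 'orientation': array([-3.098, -0.516,  0.   ]), 'ft_force': array([0.152, 0.055, 0.164]), 'moment': array([ 0.008, -0.07 ,  0.003]), 'width': 87.890303887326} 18.700000000000003
```

View pics/top0.png

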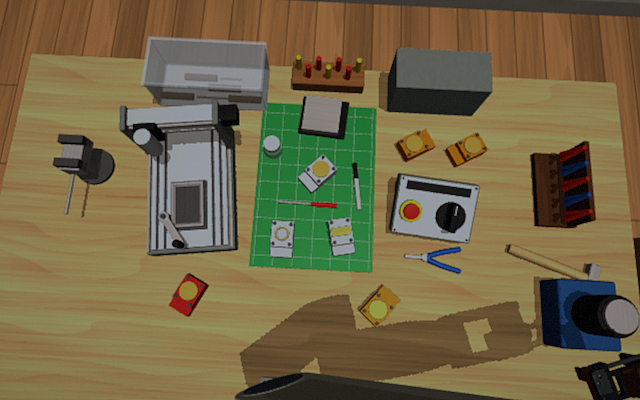

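View pics/side0.png

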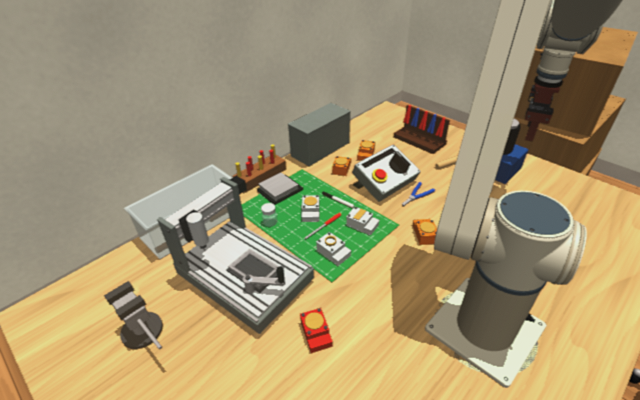

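The top view shows the disc carrier at about (318,172), with the engraver on the left (pocket about (187,204), clamp near (172,230)). The console is on the right, with the switch at (453,217) and the e-stop at (411,211). The side view agrees. Next I'll zoom in.

```bash
python3 - <<'E'
import cv2, numpy as np
t=cv2.imread("pics/top0.png"); s=cv2.imread("pics/side0.png")
def c(im,x,y,w,h,W,H): 
    o=cv2.resize(im[y:y+h,x:x+w],(W,H),interpolation=cv2.INTER_CUBIC)
    k=W/w
    for g in range((x+9)//10*10,x+w,10):
        cv2.line(o,(int((g-x)*k),0),(int((g-x)*k),8 if g%20 else 4),(0,0,255),1)
        if g%20==0: cv2.putText(o,str(g),(int((g-x)*k)+2,10),0,.35,(0,0,255),1)
    for g in range((y+9)//10*10,y+h,10):
        cv2.line(o,(0,int((g-y)*k)),(6,int((g-y)*k)),(0,0,255),1)
        if g%20==0: cv2.putText(o,str(g),(8,int((g-y)*k)+4),0,.35,(0,0,255),1)
    return o
a=np.vstack([np.hstack([c(t,140,165,100,90,400,360),c(t,285,145,80,72,400,360)]),np.hstack([c(t,385,165,100,60,400,240),c(s,220,240,100,60,400,240)])])
cv2.imwrite("pics/crop1.png",a)
E
```

```text
(no output)
```

View pics/crop1.png

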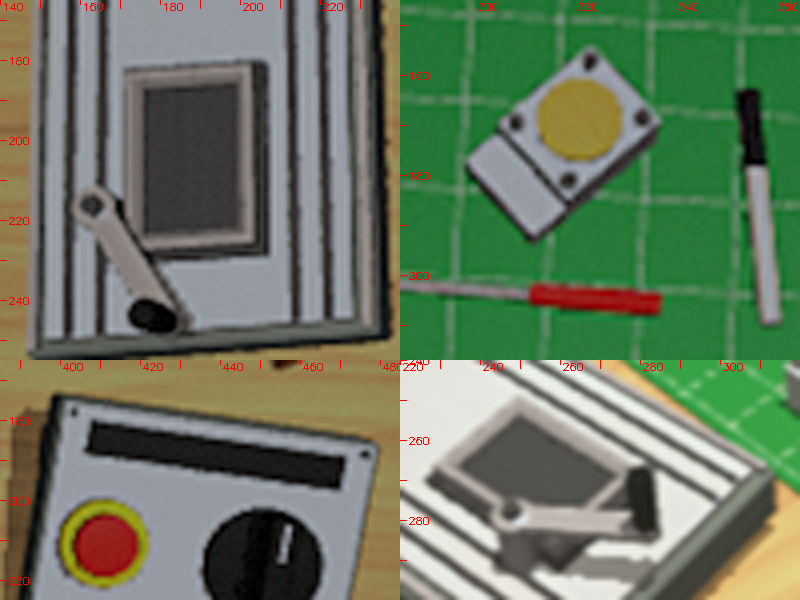

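The clamp is partly open, at roughly 0.95 rad, so the pocket isn't clear and I have to open it first. The disc carrier's step faces lower-left at about (305,185). The switch bar is near (452,215). Next step is measuring.

```bash
cat > h.py <<'E'
import cv2, numpy as np
from workcell import ctrl
from scipy.spatial.transform import Rotation as Ro
np.set_printoptions(precision=2,suppress=True)
CI={n:ctrl.camera_info(n) for n in("top","side")}
def ray(n,p):
    c=CI[n]; R=np.array(c["R"]); d=R.T@np.linalg.inv(c["camera_matrix"])@np.array([p[0],p[1],1.]); return -R.T@np.array(c["t"]),d
def onz(n,p,z):
    o,d=ray(n,p); return (o+d*(z-o[2])/d[2])[:2]
def onzs(n,P,z): return np.array([onz(n,p,z) for p in P])
def tri(pt,ps):
    (a,u),(b,v)=ray("top",pt),ray("side",ps); s=np.linalg.lstsq(np.c_[u,-v],b-a,rcond=None)[0]
    x,y=a+u*s[0],b+v*s[1]; return (x+y)/2,np.linalg.norm(x-y)
def proj(n,X):
    c=CI[n]; q=np.array(c["camera_matrix"])@(np.array(c["R"])@np.array(X)+c["t"]); return q[:2]/q[2]
def rect(P):
    (c,(w,h),a)=cv2.minAreaRect(np.float32(P)); 
    if w<h: w,h,a=h,w,a+90
    return np.array(c),w,h,np.radians((a+90)%180-90)
def go(xyz,yaw=None):
    "tool shift (cm) and spin (deg) to bring TCP to world xyz, tool y axis at heading yaw (mod pi)"
    o=ctrl.get_obs(); R=Ro.from_rotvec(o["orientation"]).as_matrix()
    s=R.T@(np.array(xyz)-o["ee_pos"])/10; sp=0
    if yaw is not None:
        cur=np.arctan2(R[1,1],R[0,1]); sp=-np.degrees((yaw-cur+np.pi/2)%np.pi-np.pi/2)
    return s,sp
E
python3 - <<'E'
from h import *
t=cv2.imread("pics/top0.png").astype(int); s=cv2.imread("pics/side0.png").astype(int)
hsv=cv2.cvtColor(t.astype('uint8'),cv2.COLOR_BGR2HSV)
def blob(m,x0,y0,x1,y1):
    k=np.zeros(m.shape,np.uint8); k[y0:y1,x0:x1]=m[y0:y1,x0:x1]
    n,l,st,c=cv2.connectedComponentsWithStats(k); i=1+np.argmax(st[1:,4]); return (l==i),c[i],st[i,4]
# disc
m=(hsv[...,1]>120)&(hsv[...,0]>15)&(hsv[...,0]<35)
_,c,a=blob(m,285,145,365,217); print("disc",c,a,onz("top",c,44))
hs=cv2.cvtColor(s.astype('uint8'),cv2.COLOR_BGR2HSV)
ms=(hs[...,1]>120)&(hs[...,0]>10)&(hs[...,0]<35)
_,cs,a=blob(ms,295,185,325,220); print("side disc",cs,a,tri(c,cs))
# carrier corners
for n,p,z in [("hi far",(323,154),40),("hi right",(337,169.4),40),("hi/step L",(306.6,170.4),40),("hi/step R",(319.4,186),40),("stepL",(298.6,177.4),24),("stepR",(311.4,193),24)]: print(n,onz("top",p,z))
# pocket rim corners
for n,p in [("FL",(172,228)),("BL",(170.7,182.5)),("BR",(207-4.3,180.5)),("FR",(203.5,227))]: print(n,onz("top",p,90))
print("pivot",tri((163,216),(248.5,278)),onz("top",(163,216),114))
print("handle top",onz("top",(176.5,244),161), tri((176.5,244),(279,268)))
print("rim colours",t[200,172:180].tolist(),t[200,195:210].tolist(),t[180:186,190].tolist())
print("switch",onz("top",(450,217),85), "estop",onz("top",(411.5,211),85))
E
```

```text
disc [320.44 168.55] 208 [635.09 -13.98]
side disc [310.07 200.51] 81 (array([634.99, -14.23,  43.07]), np.float64(0.8884606571529836))
hi far [677.03 -18.63]
hi right [636.4  -57.76]
hi/step L [629.19  22.25]
hi/step R [588.59 -13.76]
stepL [613.36  43.01]
stepR [572.48   6.45]
FL [449.85 339.49]
BL [563.93 357.56]
BR [573.52 278.36]
FR [456.54 263.09]
pivot (array([473.25, 356.08, 112.05]), np.float64(3.219620257036538)) [474.22 356.48]
handle top [404.22 300.12] (array([406.57, 303.1 , 156.73]), np.float64(4.758060792253865))
rim colours [[124, 128, 134], [109, 111, 119], [104, 106, 111], [86, 87, 90], [46, 46, 47], [53, 55, 57], [52, 53, 55], [56, 57, 57]] [[54, 56, 58], [56, 57, 59], [55, 54, 57], [50, 55, 53], [70, 71, 75], [103, 105, 111], [127, 130, 136], [122, 126, 133], [64, 64, 69], [34, 33, 35], [58, 57, 60], [60, 61, 62], [125, 117, 113], [173, 165, 159], [164, 157, 152]] [[137, 130, 125], [98, 99, 101], [120, 125, 131], [123, 127, 132], [106, 107, 114], [95, 97, 104]]
switch [ 515.71 -340.54] estop [ 525.59 -245.36]
```

```bash
python3 - <<'E'
from h import *
t=cv2.imread("pics/top0.png"); s=cv2.imread("pics/side0.png")
ti=t.astype(int); g=t.astype(int).sum(2)/3
# rim warm mask
w=((ti[...,2]-ti[...,0])>=5)&(g>95)&(g<145); k=np.zeros_like(w); k[176:235,166:210]=w[176:235,166:210]; 
k=k.astype(np.uint8); 
cn,h=cv2.findContours(k,cv2.RETR_EXTERNAL,cv2.CHAIN_APPROX_NONE); c=max(cn,key=len)[:,0]; print("rim",len(c),c.min(0),c.max(0),[ (r if np.isscalar(r) else r) for r in rect(onzs("top",c,90))])
f=((g<75)&(abs(ti[...,2]-ti[...,0])<8)).astype(np.uint8); k=np.zeros_like(f); k[184:226,174:201]=f[184:226,174:201]
n,l,st,cc=cv2.connectedComponentsWithStats(k); i=1+np.argmax(st[1:,4]); print("floor",cc[i],st[i],rect(onzs("top",np.argwhere(l==i)[:,::-1],78)))
gray=cv2.cvtColor(t,cv2.COLOR_BGR2GRAY)
lsd=cv2.createLineSegmentDetector()
L=lsd.detect(gray)[0][:,0]
print("engraver lines heading")
for a in L:
    p,q=a[:2],a[2:]
    if np.hypot(*(p-q))>30 and 140<p[0]<245 and 110<p[1]<260:
        P,Q=onz("top",p,70),onz("top",q,70); d=Q-P; d*=np.sign(d[0]); print(p,q,round(np.degrees(np.arctan2(d[1],d[0])),2))
print("carrier lines")
for a in L:
    p,q=a[:2],a[2:]
    if np.hypot(*(p-q))>10 and 293<min(p[0],q[0]) and max(p[0],q[0])<342 and 148<min(p[1],q[1]) and max(p[1],q[1])<198:
        P,Q=onz("top",p,40),onz("top",q,40); d=Q-P; print(p,q,round((np.degrees(np.arctan2(d[1],d[0])))%90,2))
print("console")
for a in L:
    p,q=a[:2],a[2:]
    if np.hypot(*(p-q))>12 and 385<p[0]<485 and 165<p[1]<250:
        print(p,q,"hd z75",np.degrees(np.arctan2(*(onz("top",q,75)-onz("top",p,75))[::-1])))
def red(im,x0,y0,x1,y1):
    i=im.astype(int); m=(i[...,2]>120)&(i[...,1]<70)&(i[...,0]<80); z=np.zeros_like(m); z[y0:y1,x0:x1]=m[y0:y1,x0:x1]; return np.argwhere(z)[:,::-1].mean(0)
a,b=red(t,395,190,430,235),red(s,365,160,395,190); print("estop",a,b,tri(a,b))
o=[cv2.resize(im[y:y+h,x:x+w_],(400,W),interpolation=cv2.INTER_CUBIC) for im,x,y,w_,h,W in((t,425,190,50,50,400),(s,380,142,40,40,400))]
cv2.imwrite("pics/crop2.png",np.hstack(o))
E
```

```text
rim 144 [171 181] [202 226] [array([512.77, 311.18]), 113.73497009277344, 77.25587463378906, np.float64(0.12953127018532953)]
floor [187.47 204.09] [176 186  24  38 867] (array([514.06, 312.73]), 92.79438781738281, 57.8447380065918, np.float64(0.12304274450546047))
engraver lines heading
[154.25 122.52] [209.43 118.9 ] -82.74
[220.   245.64] [217.62 133.08] 7.19
[234.04 131.85] [237.59 248.14] 7.21
[206.67 180.64] [207.   228.13] 6.76
[167.14 141.86] [166.73 181.89] 6.99
[158.97 164.37] [157.79 249.39] 7.02
[227.05 241.9 ] [224.63 139.34] 7.12
[220.85 140.62] [223.1  243.13] 7.14
[236.84 250.08] [149.33 256.2 ] -82.84
[212.91 129.38] [215.03 245.61] 7.17
[211.73 243.15] [209.92 129.37] 7.13
[154.83 248.12] [155.97 155.61] 7.19
[146.96 154.11] [119.04 129.58] 52.63
[171.88 180.65] [204.42 179.03] -83.85
[163.12 210.64] [163.72 164.37] 6.93
[159.35 126.4 ] [215.62 122.98] -83.06
[152.1  159.38] [150.68 248.15] 7.11
[202.93 223.15] [202.33 180.62] 7.28
[233.49 245.65] [230.74 149.41] 7.22
[211.89 125.85] [163.11 129.13] -82.67
[147.75 254.41] [149.53 156.86] 7.06
[199.16 185.63] [199.56
[... 895 characters left out ...]
 -95.31045622974665
[452.87 166.3 ] [443.3 149.8] hd z75 29.08538127715547
[399.19 171.93] [478.1  183.29] hd z75 -95.37731053771954
[475.6  185.83] [402.99 175.27] hd z75 84.54310726783957
[466.85 244.55] [385.67 232.78] hd z75 84.81087032150103
[389.83 215.7 ] [392.   202.93] hd z75 -8.442150871137521
[468.14 236.88] [477.09 190.42] hd z75 -11.958288661864536
[385.05 219.41] [386.53 194.35] hd z75 -2.188258661659721
[475.89 210.68] [469.79 240.71] hd z75 167.4073882184313
[444.91 218.02] [446.81 204.37] hd z75 -8.36671087144288
[390.62 240.62] [419.38 240.62] hd z75 -86.84533594787749
estop [411.2  211.07] [380.08 173.73] (array([ 525.39, -245.19,   83.34]), np.float64(0.7822480642125484))
```

View pics/crop2.png

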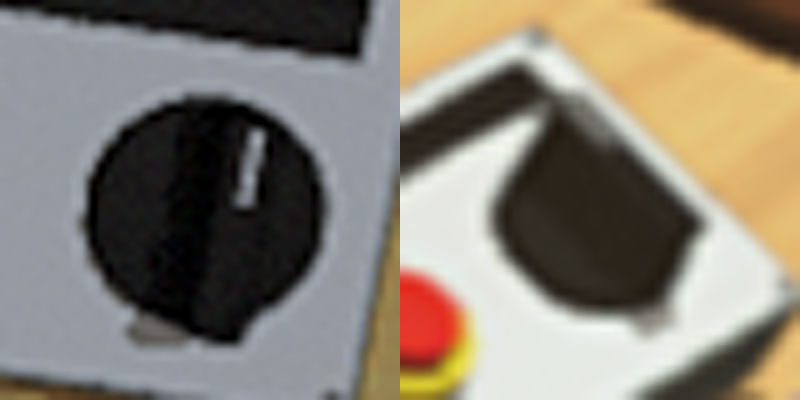

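Crop 2 shows the switch skirt centred near top (450.5,216.5), with the bar along the slope from about (452,203) to (453,232). The measurements are:

| Item | Result |
|---|---|
| Pocket | (512.7, 311.0), yaw 7.12°, with the rim and clamp pivot agreeing |
| Clamp | about 1.01 rad, needs opening |
| Disc carrier | (626.6, −5.6), yaw −45.35° |

I'll work out the first move, which opens the clamp with the fingers caged around the handle.

```bash
python3 - <<'E'
from h import *
for p in [(480,-200,300),(407,303,300),(407,303,205)]: print(go(p)[0])
E
```

```text
[ 38.93 -27.99  -7.76]
[ 48.32 -77.95  -7.7 ]
[ 48.32 -77.93   1.8 ]
```

```bash
python3 -m inch '[{"xyz":[38.9,-28,-7.8],"spin":0},{"xyz":[38.9,-28,-7.8],"spin":0},{"xyz":[38.9,-28,-7.8],"spin":0},{"xyz":[38.9,-28,-7.8],"spin":0},{"xyz":[38.9,-28,-7.8],"spin":0},{"xyz":[38.9,-28,-7.8],"spin":0},{"xyz":[38.9,-28,-7.8],"spin":0},{"xyz":[38.9,-28,-7.8],"spin":0},{"xyz":[38.9,-28,-7.8],"spin":0},{"xyz":[48.3,-78,-7.7],"spin":0},{"xyz":[48.3,-78,-7.7],"spin":0},{"xyz":[48.3,-78,-7.7],"spin":0},{"xyz":[48.3,-78,-7.7],"spin":0},{"xyz":[48.3,-78,-7.7],"spin":0},{"xyz":[48.3,-78,-7.7],"spin":0},{"xyz":[48.3,-78,-7.7],"spin":0},{"xyz":[48.3,-78,-7.7],"spin":0},{"xyz":[48.3,-78,-7.7],"spin":0},{"xyz":[48.3,-78,-7.7],"spin":0},{"xyz":[48.3,-78,-7.7],"spin":0}]' 0.43
python3 - <<'E'
from h import *
print(ctrl.get_obs()["qpos"])
for p in [(407.5,303,205),(407.5,303,131)]: print(go(p)[0])
E
```

```text
t: 2.1
ee_pos: [405.8, 306.2, 299.9]
orientation: [-3.097, -0.518, 0.0]
ft_force: [0.4, -0.2, 0.6]
width: 50.0
[0.62 0.16 1.81 0.   1.17 1.86]
[0.06 0.38 9.49]
[ 0.06  0.39 16.89]
```

```bash
python3 -m inch '[{"xyz":[0.1,0.4,5],"spin":0},{"xyz":[0.1,0.4,9.5],"spin":0},{"xyz":[0.1,0.4,12.5],"spin":0},{"xyz":[0.1,0.4,15],"spin":0},{"xyz":[0.1,0.4,16.8],"spin":0},{"xyz":[0.1,0.4,16.8],"spin":0}]'
python3 - <<'E'
from h import *
t=ctrl.get_image("top"); s=ctrl.get_image("side")
o=[cv2.resize(im[y:y+h,x:x+w][...,::-1],(400,400),interpolation=cv2.INTER_CUBIC) for im,x,y,w,h in((t,130,170,100,100),(s,220,220,100,100))]
cv2.imwrite("pics/c3.png",np.hstack(o))
# path for the caged TCP: pushing finger on the tool's +y or -y side behind the handle
piv=np.array([473.6,356.3]); th=np.radians(-71.1)
for a in (1.0,1.2,1.4,1.55,1.62):
    hd=np.radians(277.1)-a; H=piv+85*np.array([np.cos(hd),np.sin(hd)])
    c=H+15.5*np.array([-np.cos(th),-np.sin(th)])
    print(a,H,c,go((*c,131))[0])
E
```

```text
t: 2.7
ee_pos: [406.2, 301.8, 129.4]
orientation: [3.098, 0.518, -0.008]
ft_force: [0.4, -0.2, 0.4]
width: 50.0
1.0 [408.3  301.89] [403.28 316.55] [ 0.01 -1.43  0.09]
1.2 [398.79 315.94] [393.77 330.61] [-0.43 -3.07  0.1 ]
1.4 [392.26 331.61] [387.24 346.27] [-0.54 -4.77  0.1 ]
1.55 [389.49 344.04] [384.47 358.71] [-0.4  -6.03  0.1 ]
1.62 [388.84 349.96] [383.82 364.62] [-0.27 -6.61  0.1 ]
```

View pics/c3.png

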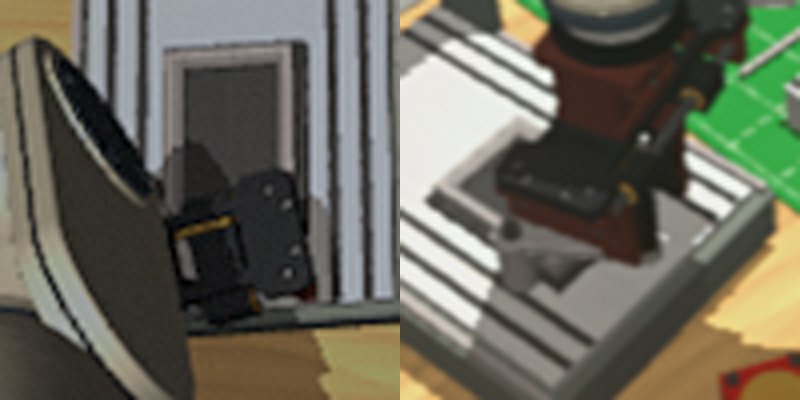

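The crop shows the arm leading to between the fingers with the handle hidden behind them, so it is caged. I'll swing it open now.

```bash
python3 -m inch '[{"xyz":[0,-1.0,0],"spin":0},{"xyz":[0,-1.6,0],"spin":0},{"xyz":[-0.2,-2.3,0],"spin":0},{"xyz":[-0.4,-3.1,0],"spin":0},{"xyz":[-0.5,-4.0,0],"spin":0},{"xyz":[-0.5,-4.8,0],"spin":0},{"xyz":[-0.5,-5.4,0],"spin":0},{"xyz":[-0.4,-6.0,0],"spin":0},{"xyz":[-0.3,-6.4,0],"spin":0},{"xyz":[-0.3,-6.4,0],"spin":0}]'
```

```text
t: 3.8
ee_pos: [384.5, 363.4, 132.1]
orientation: [-3.096, -0.519, 0.0]
ft_force: [1.1, -0.2, -0.3]
width: 50.5
```

```bash
python3 -m inch '[{"xyz":[0,1.0,0],"spin":0},{"xyz":[0,1.0,-4],"spin":0},{"xyz":[0,1,-9],"spin":0},{"xyz":[0,1,-13],"spin":0},{"xyz":[0,1,-13],"spin":0}]'
cat >> h.py <<'E'
def go2(xyz,ydeg):
    s,_=go(xyz); R=Ro.from_rotvec(ctrl.get_obs()["orientation"]).as_matrix()
    cur=np.degrees(np.arctan2(R[1,1],R[0,1])); return s,-((ydeg-cur+180)%360-180)
E
python3 - <<'E'
from h import *
t=ctrl.get_image("top"); s=ctrl.get_image("side"); cv2.imwrite("pics/t4.png",t[...,::-1]); cv2.imwrite("pics/s4.png",s[...,::-1])
o=ctrl.get_obs();print(o["ee_pos"],o["qpos"])
print(go2((629.4,-8.4,180),44.65)); print(go2((545,200,265),44.65)); 
E
```

```text
t: 4.3
ee_pos: [390.8, 355.3, 267.9]
orientation: [-3.091, -0.517, -0.014]
ft_force: [1.0, 0.2, -0.4]
width: 50.3
[388.47 353.44 262.96] [0.71 0.23 1.81 0.   1.1  1.95]
(array([11.  , 42.08,  8.2 ]), np.float64(-115.67252917265785))
(array([ 9.81, 19.6 , -0.24]), np.float64(-115.67252917265785))
```

```bash
python3 -m inch '[{"xyz":[9.8,19.6,0],"spin":-60},{"xyz":[9.8,19.6,0],"spin":-60},{"xyz":[9.8,19.6,0],"spin":-60},{"xyz":[9.8,19.6,0],"spin":-60},{"xyz":[11,42.1,8.2],"spin":-115.7},{"xyz":[11,42.1,8.2],"spin":-115.7},{"xyz":[11,42.1,8.2],"spin":-115.7},{"xyz":[11,42.1,8.2],"spin":-115.7},{"xyz":[11,42.1,8.2],"spin":-115.7},{"xyz":[11,42.1,8.2],"spin":-115.7},{"xyz":[11,42.1,8.2],"spin":-115.7},{"xyz":[11,42.1,8.2],"spin":-115.7},{"xyz":[11,42.1,8.2],"spin":-115.7},{"xyz":[11,42.1,8.2],"spin":-115.7},{"xyz":[11,42.1,8.2],"spin":-115.7},{"xyz":[11,42.1,8.2],"spin":-115.7}]' 0
python3 - <<'E'
from h import *
o=ctrl.get_obs();print(o["ee_pos"],o["qpos"],o["width"])
print(go2((629.4,-8.4,60),44.65),go2((629.4,-8.4,17),44.65))
# clamp check in pictures 4
im=cv2.imread("pics/t4.png"); s=ctrl.get_image("top")[...,::-1]; s2=ctrl.get_image("side")[...,::-1]
o=[cv2.resize(np.ascontiguousarray(i[y:y+100,x:x+100]),(400,400),interpolation=cv2.INTER_CUBIC) for i,x,y in((s,130,165),(s2,270,150))]
cv2.imwrite("pics/c5.png",np.hstack(o)); cv2.imwrite("pics/t5.png",s)
E
```

```text
t: 6.0
ee_pos: [628.6, -8.8, 178.4]
orientation: [-1.216, -2.894, -0.005]
ft_force: [0.2, 0.0, 0.3]
width: 87.8
[628.57  -8.85 178.4 ] [-0.03  0.48  1.65  0.    1.01 -0.81] 87.75129294001393
(array([-0.07,  0.07, 11.84]), np.float64(-0.21237182723947967)) (array([-0.08,  0.06, 16.14]), np.float64(-0.21237182723947967))
```

View pics/c5.png

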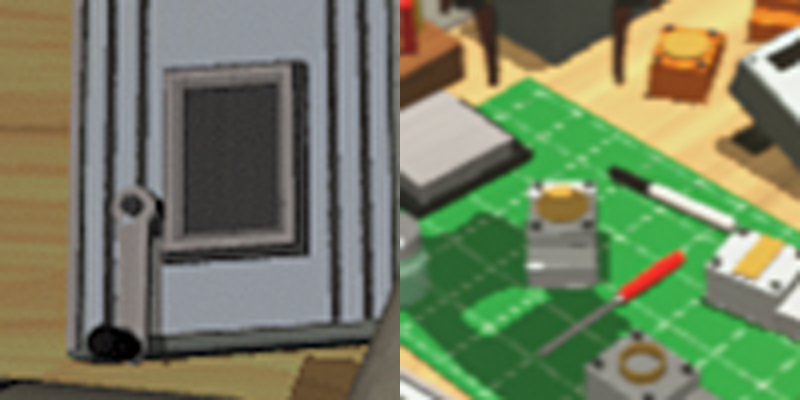

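The clamp now lies along −x, fully open, the pocket is clear, and the fingers straddle the disc carrier. I'll descend and grip.

```bash
python3 -m inch '[{"xyz":[-0.1,0.1,4.5],"spin":0},{"xyz":[-0.1,0.1,9],"spin":0},{"xyz":[-0.1,0.1,12],"spin":0},{"xyz":[-0.1,0.1,14.5],"spin":0},{"xyz":[-0.1,0.1,16],"spin":0},{"xyz":[-0.1,0.1,16.1],"spin":0},{"xyz":[-0.1,0.1,16.1],"spin":0}]'
python3 -m inch '[{"xyz":[0,0,0],"spin":0},{"xyz":[0,0,0],"spin":0},{"xyz":[0,0,0],"spin":0},{"xyz":[0,0,0],"spin":0},{"xyz":[0,0,0],"spin":0},{"xyz":[0,0,0],"spin":0},{"xyz":[0,0,0],"spin":0},{"xyz":[0,0,0],"spin":0},{"xyz":[0,0,0],"spin":0},{"xyz":[0,0,0],"spin":0}]' 1
```

```text
t: 6.8
ee_pos: [630.8, -8.1, 18.5]
orientation: [-1.215, -2.896, -0.006]
ft_force: [0.1, 0.1, 0.6]
width: 87.6
t: 7.8
ee_pos: [631.0, -8.2, 19.0]
orientation: [-1.215, -2.896, -0.006]
ft_force: [-1.1, -0.6, 5.8]
width: 56.0
```

```bash
python3 -m inch '[{"xyz":[0,0,-1],"spin":0},{"xyz":[0,0,-3],"spin":0},{"xyz":[0,0,-6],"spin":0},{"xyz":[0,0,-10],"spin":0},{"xyz":[0,0,-14],"spin":0},{"xyz":[0,0,-18],"spin":0},{"xyz":[0,0,-20],"spin":0},{"xyz":[0,0,-20],"spin":0}]'
python3 - <<'E'
from h import *
o=ctrl.get_obs();print(o["ee_pos"],o["ft_force"],o["moment"],o["width"])
print(go2((517.6,311.6,215),97.12))
s2=ctrl.get_image("side")[...,::-1]; x,y=proj("side",o["ee_pos"]).astype(int); print(x,y)
cv2.imwrite("pics/c6.png",cv2.resize(np.ascontiguousarray(s2[y-50:y+50,x-50:x+50]),(500,500),interpolation=cv2.INTER_CUBIC))
E
```

```text
t: 8.6
ee_pos: [632.6, -8.9, 222.8]
orientation: [1.214, 2.892, 0.009]
ft_force: [-0.1, -0.1, -3.5]
width: 55.6
[632.57  -8.89 222.77] [-0.11 -0.15 -3.54] [-0.05 -0.14  0.02] 55.59696967683573
(array([30.92, 14.24,  0.81]), np.float64(-52.6442116063599))
306 156
```

View pics/c6.png

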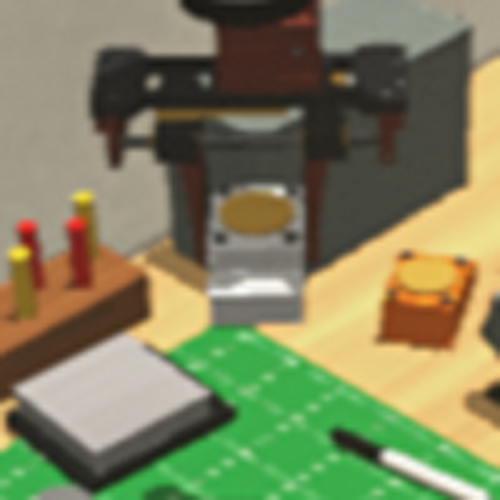

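The carrier is held level with the disc up and the step towards the side camera. I'll carry it over the pocket.

```bash
python3 - <<'E'
from h import *
T=np.array([632.57,-8.89,0]); d=np.array([.703,-.711,0])
for off in (3,5,7,9,11): print(off,proj("side",T+off*d+[0,0,222.8-19+44]))
E
python3 -m inch '[{"xyz":[5,2.3,0.8],"spin":-8},{"xyz":[9,4.2,0.8],"spin":-16},{"xyz":[13,6,0.8],"spin":-24},{"xyz":[17,8,0.8],"spin":-32},{"xyz":[21,9.7,0.8],"spin":-40},{"xyz":[25,11.5,0.8],"spin":-48},{"xyz":[29,13.4,0.8],"spin":-52.6},{"xyz":[30.9,14.2,0.8],"spin":-52.6},{"xyz":[30.9,14.2,0.8],"spin":-52.6},{"xyz":[30.9,14.2,0.8],"spin":-52.6},{"xyz":[30.9,14.2,0.8],"spin":-52.6}]'
python3 - <<'E'
from h import *
t=ctrl.get_image("top")[...,::-1]; s=ctrl.get_image("side")[...,::-1]; cv2.imwrite("pics/t7.png",t); cv2.imwrite("pics/s7.png",s)
o=ctrl.get_obs();print(o["ee_pos"],o["qpos"],o["width"],o["ft_force"],go2((517.6,311.6,115),97.12))
hs=cv2.cvtColor(np.ascontiguousarray(s),cv2.COLOR_BGR2HSV); x,y=proj("side",o["ee_pos"]+[0,0,25]).astype(int)
m=(hs[...,1]>110)&(hs[...,0]>10)&(hs[...,0]<35); z=np.zeros_like(m); z[y-20:y+20,x-20:x+20]=m[y-20:y+20,x-20:x+20]
print(z.sum(),np.argwhere(z)[:,::-1].mean(0))
d=np.array([np.cos(np.radians(7.12)),np.sin(np.radians(7.12)),0])
for off in (5,7,9): print(off,proj("side",o["ee_pos"]+off*d+[0,0,25]))
E
```

```text
3 [306.46 148.64]
5 [306.48 148.28]
7 [306.49 147.92]
9 [306.51 147.56]
11 [306.53 147.2 ]
t: 9.75
ee_pos: [515.8, 309.8, 211.8]
orientation: [-0.192, 3.134, 0.003]
ft_force: [0.8, -0.5, -3.7]
width: 55.7
[516.32 309.83 212.43] [ 0.52  0.4   1.69  0.    1.05 -1.17] 55.96155053833995 [ 0.11 -0.4  -3.42] (array([-0.12,  0.13,  9.74]), np.float64(-0.13802458770106796))
192 [242.67 221.85]
5 [243.43 222.87]
7 [242.85 222.54]
9 [242.27 222.21]
```

```bash
python3 -m inch '[{"xyz":[-0.1,0.1,4],"spin":0},{"xyz":[-0.1,0.1,7],"spin":0},{"xyz":[-0.1,0.1,8.5],"spin":0},{"xyz":[-0.1,0.1,9.4],"spin":0},{"xyz":[-0.1,0.1,9.4],"spin":0},{"xyz":[-0.1,0.1,9.4],"spin":0}]'
python3 - <<'E'
from h import *
t=ctrl.get_image("top")[...,::-1]; s=ctrl.get_image("side")[...,::-1]; cv2.imwrite("pics/s8.png",s)
o=ctrl.get_obs();print(o["ee_pos"],o["ft_force"],go2((517.6,311.6,97),97.12))
cr=[cv2.resize(np.ascontiguousarray(i[y:y+80,x:x+80]),(400,400),interpolation=cv2.INTER_CUBIC) for i,x,y in((t,140,175),(s,210,220))]
cv2.imwrite("pics/c8.png",np.hstack(cr))
E
```

```text
t: 10.45
ee_pos: [518.3, 311.5, 119.5]
orientation: [-0.191, 3.132, 0.006]
ft_force: [-0.1, 0.9, -3.5]
width: 55.8
[518.36 311.7  119.87] [-0.66  0.18 -3.31] (array([ 0.09, -0.01,  2.29]), np.float64(-0.1377960646891836))
```

View pics/c8.png

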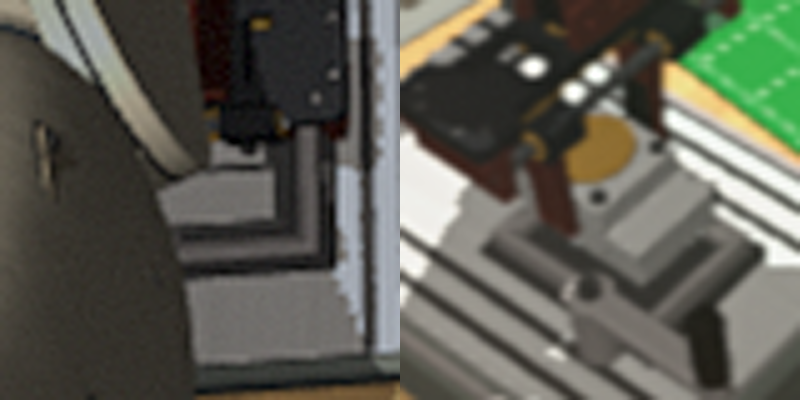

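Step end is towards the front and the clamp is clear. The carrier sits over the opening, so I'll lower it slowly.

```bash
python3 -m inch '[{"xyz":[0.1,0,0.4],"spin":-0.1},{"xyz":[0.1,0,0.8],"spin":-0.1},{"xyz":[0.1,0,1.1],"spin":-0.1},{"xyz":[0.1,0,1.4],"spin":-0.1},{"xyz":[0.1,0,1.4],"spin":-0.1}]'
python3 - <<'E'
from h import *
o=ctrl.get_obs();print(o["ee_pos"],o["ft_force"],o["moment"],go2((517.6,311.6,97),97.12))
E
```

```text
t: 11.05
ee_pos: [517.1, 311.5, 105.2]
orientation: [-0.194, 3.132, 0.005]
ft_force: [0.1, -0.2, -4.2]
width: 56.0
[517.06 311.47 105.21] [ 0.08 -0.18 -4.18] [ 0.08 -0.18  0.01] (array([-0.05,  0.  ,  0.82]), np.float64(-0.03789871373174947))
```

```bash
python3 -m inch '[{"xyz":[0,0,0.3],"spin":0},{"xyz":[0,0,0.5],"spin":0},{"xyz":[0,0,0.7],"spin":0},{"xyz":[0,0,0.7],"spin":0},{"xyz":[0,0,0.7],"spin":0}]'
```

```text
t: 11.55
ee_pos: [517.3, 311.6, 98.2]
orientation: [-0.194, 3.131, 0.006]
ft_force: [1.4, -0.2, -4.8]
width: 55.7
```

```bash
python3 -m inch '[{"xyz":[0,0,0.1],"spin":0},{"xyz":[0,0,0.2],"spin":0},{"xyz":[0,0,0.3],"spin":0},{"xyz":[0,0,0.3],"spin":0}]'
```

```text
t: 11.95
ee_pos: [517.4, 311.6, 95.1]
orientation: [-0.194, 3.131, 0.006]
ft_force: [1.0, 1.6, -4.4]
width: 56.1
```

```bash
python3 -m inch '[{"xyz":[0,0,0.1],"spin":0},{"xyz":[0,0,0.2],"spin":0},{"xyz":[0,0,0.2],"spin":0}]'; python3 - <<'E'
from h import *
for i in range(3):
    o=ctrl.get_obs();print(o["ee_pos"],o["ft_force"]); ctrl.get_image("top")
E
```

```text
t: 12.25
ee_pos: [517.6, 311.6, 94.1]
orientation: [-0.194, 3.131, 0.006]
ft_force: [-0.4, -0.3, 6.2]
width: 55.8
[517.61 311.65  94.05] [-0.38 -0.26  6.24]
[517.57 311.66  94.03] [-0.08 -1.17  5.52]
[517.6  311.65  94.05] [-0.18 -0.58  5.67]
```

Contact is about 10 N upward with level travel, so it looks seated. I'll release and retreat.

```bash
python3 -m inch '[{"xyz":[0,0,0],"spin":0},{"xyz":[0,0,0],"spin":0},{"xyz":[0,0,0],"spin":0},{"xyz":[0,0,0],"spin":0},{"xyz":[0,0,0],"spin":0}]' 0.12
python3 -m inch '[{"xyz":[0,0,-2],"spin":0},{"xyz":[0,0,-5],"spin":0},{"xyz":[0,0,-9],"spin":0},{"xyz":[0,0,-14],"spin":0},{"xyz":[6,0,-18],"spin":0},{"xyz":[11,0,-18],"spin":0},{"xyz":[16,0,-18],"spin":0},{"xyz":[20,0,-18],"spin":0},{"xyz":[20,0,-18],"spin":0}]'
python3 - <<'E'
from h import *
t=ctrl.get_image("top")[...,::-1]; s=ctrl.get_image("side")[...,::-1]; cv2.imwrite("pics/t9.png",t); cv2.imwrite("pics/s9.png",s)
cr=[cv2.resize(np.ascontiguousarray(i[y:y+80,x:x+80]),(400,400),interpolation=cv2.INTER_CUBIC) for i,x,y in((t,140,175),(s,210,220))]
cv2.imwrite("pics/c9.png",np.hstack(cr)); o=ctrl.get_obs(); print(o["ee_pos"])
pk=np.array([512.7,311,78]); R=Ro.from_euler('z',7.12,degrees=True).as_matrix()
for z in (40,43,46):print("pred disc",z,proj("top",pk+R@[12,0,z+4]),proj("side",pk+R@[12,0,z+4]))
for n,i in(("top",t),("side",s)):
    hs=cv2.cvtColor(np.ascontiguousarray(i),cv2.COLOR_BGR2HSV); x,y=proj(n,pk+R@[12,0,44]).astype(int)
    m=(hs[...,1]>110)&(hs[...,0]>10)&(hs[...,0]<35); z=np.zeros_like(m); z[y-14:y+14,x-14:x+14]=m[y-14:y+14,x-14:x+14]
    c=np.argwhere(z)[:,::-1].mean(0); print(n,z.sum(),c)
E
```

```text
t: 12.9
ee_pos: [517.5, 311.6, 93.9]
orientation: [-0.194, 3.131, 0.006]
ft_force: [0.9, -0.0, -0.0]
width: 76.8
t: 13.8
ee_pos: [313.8, 284.6, 272.7]
orientation: [-0.197, 3.133, 0.004]
ft_force: [0.3, -0.2, 0.9]
width: 77.3
[317.22 286.24 273.4 ]
pred disc 40 [182.85 195.81] [248.62 254.98]
pred disc 43 [182.48 195.52] [248.46 254.2 ]
pred disc 46 [182.1  195.23] [248.3  253.42]
top 258 [183.44 196.6 ]
side 163 [249.48 256.13]
```

View pics/c9.png

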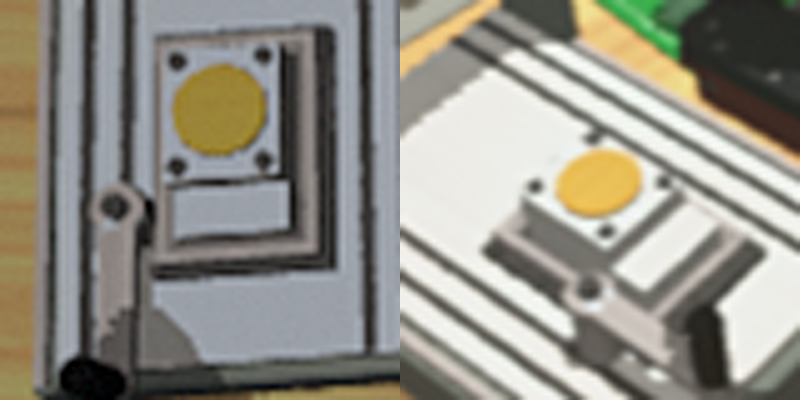

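The carrier sits square in the pocket with its step at the front. The disc pixel matches the fully-home prediction and sits, if anything, slightly lower. Next I'll shut the clamp with closed fingers pushing along the arc.

```bash
python3 - <<'E'
from h import *
print(go2((384,388,270),97.12),go2((384,388,131),97.12))
E
```

```text
(array([-7.9 ,  9.26,  0.42]), np.float64(0.06976866934851955)) (array([-7.82,  9.21, 14.32]), np.float64(0.06976866934851955))
```

```bash
python3 -m inch '[{"xyz":[-4,4.6,0],"spin":0},{"xyz":[-7.8,9.2,0],"spin":0},{"xyz":[-7.8,9.2,0],"spin":0},{"xyz":[-7.8,9.2,4],"spin":0},{"xyz":[-7.8,9.2,9],"spin":0},{"xyz":[-7.8,9.2,13],"spin":0},{"xyz":[-7.8,9.2,14.3],"spin":0},{"xyz":[-7.8,9.2,14.3],"spin":0}]' 1
python3 - <<'E'
from h import *
o=ctrl.get_obs(); print(o["ee_pos"],o["ft_force"],o["width"])
piv=np.array([473.6,356.3])
for a in (1.6,1.45,1.3,1.15,1.0,.85,.7,.55,.4,.25,.1,0):
    hd=np.radians(277.12)-a; e=np.array([np.cos(hd),np.sin(hd)]); tg=np.array([-e[1],e[0]])
    c=piv+85*e-23*tg; s,sp=go2((*c,131),7.12-np.degrees(a)+180); print(a,s,round(sp,1))
E
```

```text
t: 14.7
ee_pos: [384.2, 387.4, 129.3]
orientation: [-0.196, 3.133, 0.003]
ft_force: [-0.4, 0.8, 0.6]
width: 16.8
[384.15 387.36 129.28] [-0.35  0.82  0.64] 16.84525648075953
1.6 [-0.06 -1.64 -0.17] 1.7
1.45 [ 0.23 -2.93 -0.18] -6.9
1.3 [ 0.32 -4.25 -0.18] -15.5
1.15 [ 0.21 -5.56 -0.18] -24.1
1.0 [-0.09 -6.85 -0.18] -32.7
0.85 [-0.58 -8.07 -0.18] -41.3
0.7 [-1.25 -9.21 -0.18] -49.9
0.55 [ -2.08 -10.24  -0.18] -58.5
0.4 [ -3.06 -11.13  -0.18] -67.1
0.25 [ -4.15 -11.86  -0.18] -75.6
0.1 [ -5.35 -12.42  -0.18] -84.2
0 [ -6.18 -12.69  -0.17] -90.0
```

```bash
python3 -m inch '[{"xyz":[0,0,0],"spin":8.5},{"xyz":[0,0,0],"spin":17},{"xyz":[0,0,0],"spin":25.5},{"xyz":[0,0,0],"spin":34},{"xyz":[0,0,0],"spin":42.5},{"xyz":[0,0,0],"spin":51},{"xyz":[0,0,0],"spin":59.5},{"xyz":[0,0,0],"spin":68},{"xyz":[0,0,0],"spin":76.5},{"xyz":[0,0,0],"spin":85},{"xyz":[0,0,0],"spin":91.5},{"xyz":[0,0,0],"spin":91.5}]'
python3 - <<'E'
from h import *
o=ctrl.get_obs(); print(o["ee_pos"],o["qpos"],o["width"])
piv=np.array([473.6,356.3])
for a in (1.6,1.45,1.3,1.15,1.0,.85,.7,.55,.4,.25,.1,0):
    hd=np.radians(277.12)-a; e=np.array([np.cos(hd),np.sin(hd)]); tg=np.array([-e[1],e[0]])
    c=piv+85*e-19.5*tg; s,sp=go2((*c,131),97.12-np.degrees(a)); print(a,s,round(sp,1))
E
```

```text
t: 15.9
ee_pos: [386.0, 388.7, 131.7]
orientation: [2.11, 2.326, 0.012]
ft_force: [-0.6, -0.4, -0.1]
width: 0.4
[386.01 388.74 131.74] [ 0.77  0.43  1.87 -0.    0.83  0.67] 0.40147049231511545
1.6 [-2.11 -0.09  0.06] 0.1
1.45 [-3.4  -0.29  0.06] -8.5
1.3 [-4.71 -0.3   0.05] -17.1
1.15 [-6.   -0.11  0.05] -25.6
1.0 [-7.25  0.28  0.04] -34.2
0.85 [-8.43  0.84  0.04] -42.8
0.7 [-9.51  1.58  0.04] -51.4
0.55 [-10.47   2.47   0.04] -60.0
0.4 [-11.29   3.49   0.05] -68.6
0.25 [-11.94   4.62   0.05] -77.2
0.1 [-12.42   5.83   0.06] -85.8
0 [-12.63   6.68   0.06] -91.5
```

```bash
python3 -m inch '[{"xyz":[-1.4,0,0],"spin":0},{"xyz":[-2.1,-0.1,0],"spin":0},{"xyz":[-2.8,-0.2,0],"spin":-4.5},{"xyz":[-3.4,-0.3,0],"spin":-8.5},{"xyz":[-4.7,-0.3,0],"spin":-17},{"xyz":[-6,-0.1,0],"spin":-25.5},{"xyz":[-7.2,0.3,0],"spin":-34},{"xyz":[-8.4,0.8,0],"spin":-42.5},{"xyz":[-9.5,1.6,0],"spin":-51},{"xyz":[-10.5,2.5,0],"spin":-59.5},{"xyz":[-11.3,3.5,0],"spin":-68},{"xyz":[-11.9,4.6,0],"spin":-76.5},{"xyz":[-12.4,5.8,0],"spin":-85},{"xyz":[-12.4,5.8,0],"spin":-85}]'
python3 - <<'E'
from h import *
a=0;hd=np.radians(277.12)-a; e=np.array([np.cos(hd),np.sin(hd)]); tg=np.array([-e[1],e[0]])
c=np.array([473.6,356.3])+85*e-19.5*tg; print(c,go2((*c,131),97.12))
E
```

```text
t: 17.3
ee_pos: [456.9, 270.1, 131.9]
orientation: [-0.018, 3.135, 0.008]
ft_force: [-0.3, 0.1, -0.8]
width: 0.3
[464.79 269.54] (array([-0.79, -0.06,  0.1 ]), np.float64(-6.472726822544644))
```

```bash
python3 -m inch '[{"xyz":[-0.3,0,0],"spin":-2},{"xyz":[-0.6,0,0],"spin":-4},{"xyz":[-0.8,0,0],"spin":-6.5},{"xyz":[-0.9,0,0],"spin":-6.5},{"xyz":[-0.9,0,0],"spin":-6.5}]'
python3 -m inch '[{"xyz":[-0.1,0,0],"spin":0},{"xyz":[-0.2,0,0],"spin":0},{"xyz":[-0.2,0,0],"spin":0}]'
```

```text
t: 17.8
ee_pos: [464.4, 269.5, 131.8]
orientation: [-0.191, 3.131, 0.006]
ft_force: [-5.3, -1.8, 2.7]
width: 0.8
t: 18.1
ee_pos: [464.5, 269.4, 131.7]
orientation: [-0.188, 3.135, 0.005]
ft_force: [-9.3, -0.3, 5.9]
width: 0.4
```

```bash
python3 -m inch '[{"xyz":[-0.2,0,0],"spin":0},{"xyz":[-0.3,0,0],"spin":0},{"xyz":[-0.3,0,0],"spin":0}]'
python3 -m inch '[{"xyz":[1.5,0,0],"spin":0},{"xyz":[3,0,-4],"spin":0},{"xyz":[3,0,-9],"spin":0},{"xyz":[3,0,-13],"spin":0},{"xyz":[8,0,-13],"spin":0},{"xyz":[10,0,-13],"spin":0}]'
python3 - <<'E'
from h import *
t=ctrl.get_image("top")[...,::-1]; s=ctrl.get_image("side")[...,::-1]; cv2.imwrite("pics/t10.png",t); cv2.imwrite("pics/s10.png",s)
cr=[cv2.resize(np.ascontiguousarray(i[y:y+80,x:x+80]),(400,400),interpolation=cv2.INTER_CUBIC) for i,x,y in((t,140,175),(s,210,220))]
cv2.imwrite("pics/c10.png",np.hstack(cr)); o=ctrl.get_obs(); print(o["ee_pos"],o["qpos"])
E
```

```text
t: 18.4
ee_pos: [464.6, 269.4, 131.6]
orientation: [0.184, -3.132, -0.003]
ft_force: [-12.5, 0.2, 9.2]
width: 0.5
t: 19.0
ee_pos: [364.5, 257.3, 263.5]
orientation: [0.181, -3.135, -0.006]
ft_force: [-1.5, -0.2, -0.6]
width: 0.6
[364.26 257.18 262.71] [ 0.59  0.1   1.97  0.    1.07 -1.1 ]
```

View pics/c10.png

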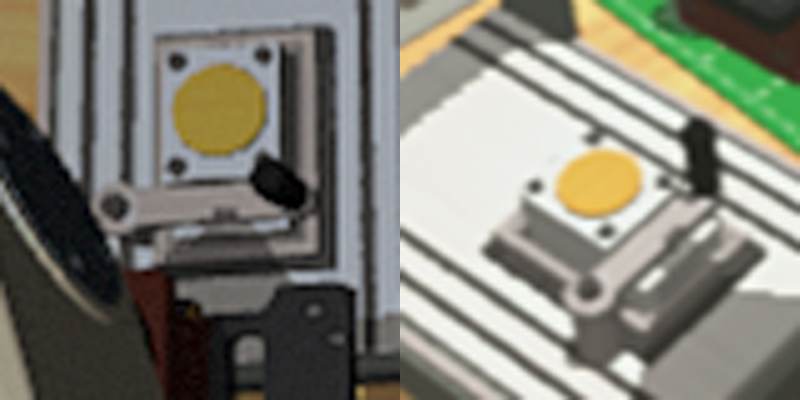

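The clamp lies across the step, and it stalled with force rising from 5 to 12 N over 0.2 mm, so it is on its stop. The handle position also matches 0 rad. Next I'll measure the console plane and the switch axis.

```bash
python3 - <<'E'
from h import *
t=cv2.imread("pics/top0.png"); s=cv2.imread("pics/side0.png")
r=[onz("top",p,101) for p in((399.19,171.93),(478.1,183.29))]; f=[onz("top",p,49.3) for p in((393.28-3,230.4),(464.46+3,241.7))]
print("rear",r,np.linalg.norm(r[1]-r[0]),"front",f,np.linalg.norm(f[1]-f[0]))
ux=(np.mean(r,0)-np.mean(f,0)); print("run",np.linalg.norm(ux),"expect",150*np.cos(.35)); 
M=np.r_[(np.mean(r,0)+np.mean(f,0))/2,75]; print("panel mid",M,"heading x",np.degrees(np.arctan2(ux[1],ux[0])))
yaw=np.radians(-5.45); R=Ro.from_euler('z',yaw).as_matrix()@Ro.from_euler('y',-.35).as_matrix(); print(R)
def onpl(n,p,h):
    o,d=ray(n,p); P0=M+R[:,2]*h; k=((P0-o)@R[:,2])/(d@R[:,2]); return o+d*k
loc=lambda X:R.T@(X-M)
g=cv2.cvtColor(t,cv2.COLOR_BGR2GRAY)
k=np.zeros_like(g); k[198:234,432:470]=(g[198:234,432:470]<60); n,l,st,c=cv2.connectedComponentsWithStats(k); i=1+np.argmax(st[1:,4]); print("black",c[i],st[i])
P=np.argwhere(l==i)[:,::-1]; hull=cv2.convexHull(P.astype(np.float32))
L=np.array([loc(onpl("top",p,9)) for p in P]); e=cv2.minEnclosingCircle(L[:,:2].astype(np.float32)); print("skirt enc circle local",e, "xmin/max",L[:,:2].min(0),L[:,:2].max(0))
gs=cv2.cvtColor(s,cv2.COLOR_BGR2GRAY); k=np.zeros_like(gs); k[146:178,386:414]=(gs[146:178,386:414]<70); n,l,st,c=cv2.connectedComponentsWithStats(k); i=1+np.argmax(st[1:,4])
L2=np.array([loc(onpl("side",p,9)) for p in np.argwhere(l==i)[:,::-1]]); print("side skirt local min/max",L2[:,:2].min(0),L2[:,:2].max(0))
for h in (5,20,38): print("estop",h,loc(onpl("top",(411.2,211.07),h))[:2],loc(onpl("side",(380.08,173.73),h))[:2])
for q in ((455.8,206.5),(457.6,207),(455.7,215.2),(454.3,215.5)): print("white",loc(onpl("top",q,43))[:2])
print("bar front end",loc(onpl("top",(455,232),43))[:2])
C=np.r_[e[0],0]; print("axis foot",M+R@C,"grip",M+R@(C+[0,0,32]))
E
```

```text
rear [array([ 619.85, -210.64]), array([ 601.41, -406.39])] 196.6153176782836 front [array([ 479.94, -199.59]), array([ 461.88, -394.71])] 195.95360952571485
run 140.1859704097096 expect 140.90590692710683
panel mid [ 540.77 -302.84   75.  ] heading x -4.651216669282376
[[ 0.94  0.09 -0.34]
 [-0.09  1.    0.03]
 [ 0.34  0.    0.94]]
black [449.89 216.64] [436 202  29  31 659]
skirt enc circle local ((-17.915138244628906, -43.173545837402344), 38.7878303527832) xmin/max [-54.61 -77.88] [20.2  -5.84]
side skirt local min/max [-53.77 -77.73] [26.9  -6.56]
estop 5 [-17.59  54.28] [-12.95  47.19]
estop 20 [-15.74  57.15] [-18.93  59.85]
estop 38 [-13.52  60.59] [-26.1   75.04]
white [ 13.8  -41.53]
white [ 13.24 -45.96]
white [ -7.04 -45.11]
white [ -8.26 -41.95]
bar front end [-47.78 -50.88]
axis foot [ 519.92 -344.22   68.86] grip [ 508.99 -343.17   98.92]
```

```bash
cat > sw.py <<'E'
from h import *
M=np.array([540.77,-302.84,75]); R=Ro.from_euler('z',-5.45,degrees=True).as_matrix()@Ro.from_euler('y',-.35).as_matrix()
A=np.array([-17.2,-42.7,0])
def pt(th,r=26,D=22.5,h=20):
    u=np.array([np.cos(th),-np.sin(th),0]); n=np.array([np.sin(th),np.cos(th),0]); w=R@n
    return M+R@(A+r*u+D*n+[0,0,h]),np.degrees(np.arctan2(w[1],w[0]))
E
python3 - <<'E'
from sw import *
p,hd=pt(0,D=34.5); print(p,hd,go2((p[0],p[1],255),hd),go2(p,hd))
E
```

```text
[ 541.39 -311.14   96.8 ] 84.55000000000001 (array([-10.97, -58.51,   0.56]), np.float64(12.148084682856222)) (array([-11.01, -58.56,  16.38]), np.float64(12.148084682856222))
```

```bash
python3 -m inch '[{"xyz":[-3,-3,0.5],"spin":2},{"xyz":[-5,-8,0.5],"spin":4},{"xyz":[-7,-13,0.5],"spin":6},{"xyz":[-8,-18,0.5],"spin":8},{"xyz":[-11,-58.5,0.5],"spin":12},{"xyz":[-11,-58.5,0.5],"spin":12},{"xyz":[-11,-58.5,0.5],"spin":12},{"xyz":[-11,-58.5,0.5],"spin":12},{"xyz":[-11,-58.5,0.5],"spin":12},{"xyz":[-11,-58.5,0.5],"spin":12},{"xyz":[-11,-58.5,0.5],"spin":12},{"xyz":[-11,-58.5,0.5],"spin":12},{"xyz":[-11,-58.5,0.5],"spin":12},{"xyz":[-11,-58.5,0.5],"spin":12},{"xyz":[-11,-58.5,0.5],"spin":12},{"xyz":[-11,-58.5,0.5],"spin":12}]'
python3 - <<'E'
from sw import *
o=ctrl.get_obs(); print(o["qpos"],o["width"])
p,hd=pt(0,D=34.5); print(go2((p[0],p[1],140),hd),go2(p,hd))
E
```

```text
t: 20.7
ee_pos: [541.7, -309.3, 255.4]
orientation: [-0.143, -3.134, -0.005]
ft_force: [-0.6, -0.4, -1.2]
width: 0.4
[-0.54  0.39  1.6   0.    1.16 -2.02] 0.3968754327045599
(array([-0.03, -0.21, 11.54]), np.float64(0.21528630153133577)) (array([-0.05, -0.23, 15.86]), np.float64(0.21528630153133577))
```

```bash
python3 -m inch '[{"xyz":[0,-0.2,4],"spin":0},{"xyz":[0,-0.2,8],"spin":0},{"xyz":[0,-0.2,11.5],"spin":0},{"xyz":[0,-0.2,11.5],"spin":0}]'
python3 -m inch '[{"xyz":[0,0,1],"spin":0},{"xyz":[0,0,2],"spin":0},{"xyz":[0,0,3],"spin":0},{"xyz":[0,0,4],"spin":0},{"xyz":[0,0,4.2],"spin":0},{"xyz":[0,0,4.2],"spin":0}]'
python3 - <<'E'
from sw import *
o=ctrl.get_obs(); print(o["ee_pos"],o["ft_force"])
for th in (0,.15,.3,.45,.6,.75,.9,1.05,1.15,1.25,1.3):
    p,hd=pt(th); s,sp=go2(p,hd); print(th,s,round(sp,1))
t=ctrl.get_image("top")[...,::-1]; s=ctrl.get_image("side")[...,::-1]
cr=[cv2.resize(np.ascontiguousarray(i[y:y+80,x:x+80]),(400,400),interpolation=cv2.INTER_CUBIC) for i,x,y in((t,410,170),(s,360,120))]
cv2.imwrite("pics/c11.png",np.hstack(cr))
E
```

```text
t: 21.1
ee_pos: [538.3, -307.6, 136.3]
orientation: [-0.14, -3.127, -0.011]
ft_force: [0.5, 0.4, -0.1]
width: 0.7
t: 21.7
ee_pos: [537.7, -307.2, 93.9]
orientation: [-0.14, -3.127, -0.012]
ft_force: [0.1, -0.4, -0.3]
width: 0.7
[ 537.67 -307.25   93.95] [ 0.06 -0.41 -0.32]
0 [-0.4  -1.55 -0.3 ] 0.3
0.15 [-0.68 -1.97 -0.41] 8.4
0.3 [-0.9  -2.42 -0.5 ] 16.5
0.45 [-1.06 -2.91 -0.57] 24.7
0.6 [-1.15 -3.42 -0.6 ] 33.0
0.75 [-1.16 -3.93 -0.61] 41.5
0.9 [-1.11 -4.44 -0.6 ] 50.1
1.05 [-0.98 -4.94 -0.55] 58.9
1.15 [-0.86 -5.26 -0.51] 64.8
1.25 [-0.71 -5.56 -0.46] 70.8
1.3 [-0.62 -5.71 -0.42] 73.8
```

View pics/c11.png

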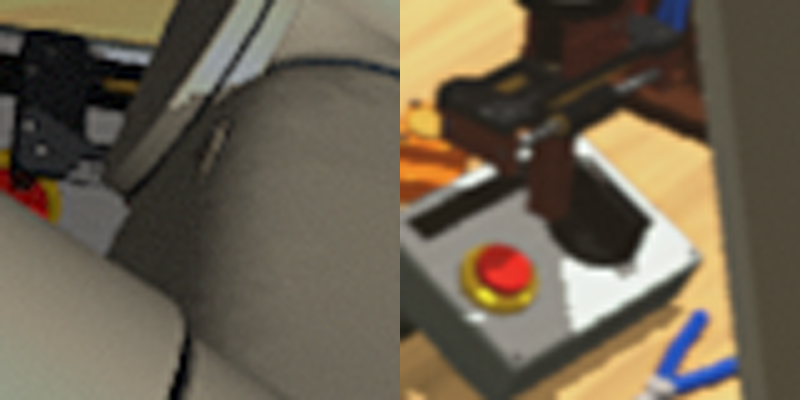

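The side view shows the closed fingers beside the bar's upper end, on its e-stop side and well clear of the e-stop. I'll push the bar clockwise along the arc.

```bash
python3 -m inch '[{"xyz":[-0.4,-0.8,-0.3],"spin":0},{"xyz":[-0.4,-1.5,-0.3],"spin":0},{"xyz":[-0.7,-2,-0.4],"spin":8.4},{"xyz":[-0.9,-2.4,-0.5],"spin":16.5},{"xyz":[-1.1,-2.9,-0.6],"spin":24.7},{"xyz":[-1.2,-3.4,-0.6],"spin":33},{"xyz":[-1.2,-3.9,-0.6],"spin":41.5},{"xyz":[-1.1,-4.4,-0.6],"spin":50},{"xyz":[-1,-4.9,-0.6],"spin":58.5},{"xyz":[-0.9,-5.3,-0.5],"spin":65},{"xyz":[-0.9,-5.3,-0.5],"spin":65}]'
python3 - <<'E'
from sw import *
o=ctrl.get_obs(); print(o["ee_pos"],o["ft_force"],o["moment"])
for th in (1.15,1.2,1.25,1.3,1.35,1.4):
    p,hd=pt(th); s,sp=go2(p,hd); print(th,s,round(sp,1))
E
```

```text
t: 22.9
ee_pos: [543.1, -361.6, 99.5]
orientation: [-1.801, -2.56, -0.002]
ft_force: [3.2, 3.1, 1.0]
width: 0.1
[ 543.08 -361.6    99.51] [3.23 3.13 0.99] [ 0.61 -0.7  -0.03]
1.15 [ 0.16 -0.1   0.1 ] -0.3
1.2 [ 0.05 -0.23  0.12] 2.7
1.25 [-0.05 -0.37  0.15] 5.7
1.3 [-0.14 -0.51  0.18] 8.7
1.35 [-0.23 -0.65  0.22] 11.7
1.4 [-0.31 -0.8   0.25] 14.8
```

```bash
python3 -m inch '[{"xyz":[0,-0.2,0.1],"spin":2.7},{"xyz":[0,-0.4,0.1],"spin":5.7},{"xyz":[-0.1,-0.5,0.2],"spin":7},{"xyz":[-0.1,-0.5,0.2],"spin":7}]'
python3 - <<'E'
from sw import *
o=ctrl.get_obs(); print(o["ee_pos"],o["ft_force"],o["moment"])
p,hd=pt(1.25); s,sp=go2(p,hd); print(s,round(sp,1))
s=ctrl.get_image("side")[...,::-1]; cv2.imwrite("pics/c12.png",cv2.resize(np.ascontiguousarray(s[130:190,370:430]),(480,480),interpolation=cv2.INTER_CUBIC))
E
```

```text
t: 23.3
ee_pos: [540.4, -365.2, 98.7]
orientation: [-1.954, -2.45, -0.002]
ft_force: [4.7, 1.8, 2.1]
width: 0.6
[ 540.42 -365.16   98.7 ] [4.74 1.82 2.12] [ 0.29 -0.89  0.02]
[ 0.2  -0.02  0.07] -1.2
```

```bash
python3 -m inch '[{"xyz":[0.1,-0.2,0],"spin":2},{"xyz":[0.1,-0.3,0],"spin":3},{"xyz":[0.1,-0.3,0],"spin":3}]'; python3 -m inch '[{"xyz":[0,-0.1,0],"spin":1},{"xyz":[0,-0.3,0],"spin":2},{"xyz":[0,-0.3,0],"spin":2}]'
```

```text
t: 23.65
ee_pos: [539.4, -365.9, 99.6]
orientation: [-2.018, -2.404, -0.004]
ft_force: [7.9, 1.5, -2.0]
width: 0.3
t: 23.95
ee_pos: [538.5, -367.4, 100.5]
orientation: [2.057, 2.372, 0.006]
ft_force: [7.6, 0.7, -2.1]
width: 0.5
```

```bash
python3 - <<'E'
from sw import *
o=ctrl.get_obs(); print(o["ee_pos"],o["ft_force"])
for th in (1.25,1.3,1.35,1.4,1.45):
    p,hd=pt(th); s,sp=go2(p,hd); print(th,s,round(sp,1))
E
```

```text
[ 538.49 -367.39  100.46] [ 7.59  0.69 -2.11]
1.25 [0.39 0.18 0.24] -5.9
1.3 [0.27 0.07 0.28] -2.9
1.35 [ 0.15 -0.06  0.31] 0.1
1.4 [ 0.04 -0.19  0.34] 3.2
1.45 [-0.06 -0.32  0.38] 6.2
```

```bash
python3 -m inch '[{"xyz":[0,-0.2,0.1],"spin":0},{"xyz":[0,-0.4,0.2],"spin":0},{"xyz":[0,-0.4,0.2],"spin":0}]';  python3 -m inch '[{"xyz":[0,-0.2,0],"spin":0},{"xyz":[0,-0.3,0],"spin":0},{"xyz":[0,-0.3,0],"spin":0}]'; python3 - <<'E'
from sw import *
o=ctrl.get_obs(); print(o["ee_pos"],o["ft_force"])
for th in (1.25,1.35,1.45):
    p,hd=pt(th); s,sp=go2(p,hd); print(th,s,round(sp,1))
s=ctrl.get_image("side")[...,::-1]; cv2.imwrite("pics/c12.png",cv2.resize(np.ascontiguousarray(s[130:190,370:430]),(480,480),interpolation=cv2.INTER_CUBIC))
E
```

```text
t: 24.25
ee_pos: [536.4, -368.9, 99.5]
orientation: [2.051, 2.371, 0.008]
ft_force: [6.5, 1.7, 0.7]
width: 0.1
t: 24.55
ee_pos: [535.3, -370.1, 100.3]
orientation: [2.046, 2.371, 0.01]
ft_force: [6.8, 1.7, -0.9]
width: 0.5
[ 535.27 -370.14  100.28] [ 6.81  1.72 -0.9 ]
1.25 [0.61 0.54 0.23] -5.6
1.35 [0.38 0.3  0.29] 0.4
1.45 [0.17 0.04 0.37] 6.5
```

View pics/c12.png

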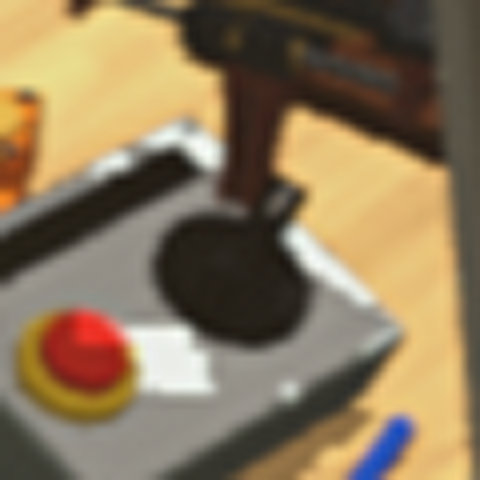

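```bash
cat >> sw.py <<'E'
def est():
    o=ctrl.get_obs(); q=R.T@(o["ee_pos"]-M)-A; rad=np.hypot(q[0],q[1])
    # rel = r u + D n -> angle of n from rel
    al=np.arctan2(q[0],q[1]); return q,[round(float(al-np.arccos(min(1,D/rad))),2) for D in (19,22.5,26)],o["ft_force"]
E
python3 -m inch '[{"xyz":[0,-0.2,0.1],"spin":0},{"xyz":[0,-0.3,0.2],"spin":0},{"xyz":[0,-0.3,0.2],"spin":0}]'; python3 -c "
from sw import *
print(est())"; python3 -m inch '[{"xyz":[0,-0.2,0],"spin":0},{"xyz":[0,-0.3,0],"spin":0},{"xyz":[0,-0.3,0],"spin":0}]';python3 -c "
from sw import *
print(est())"
```

```text
t: 24.9
ee_pos: [535.0, -370.6, 99.9]
orientation: [2.04, 2.37, 0.014]
ft_force: [7.7, 7.3, 5.2]
width: 0.3
(array([ 26.41, -25.35,  23.11]), [1.31, 1.43, 1.55], array([7.73, 7.28, 5.2 ]))
t: 25.2
ee_pos: [534.8, -371.3, 100.9]
orientation: [2.034, 2.369, 0.018]
ft_force: [9.3, 4.6, -0.7]
width: 0.7
(array([ 26.59, -26.01,  24.14]), [1.31, 1.42, 1.55], array([ 9.33,  4.62, -0.74]))
```

```bash
python3 -m inch '[{"xyz":[0,-0.3,0.1],"spin":0},{"xyz":[0,-0.6,0.1],"spin":0},{"xyz":[0,-0.6,0.1],"spin":0}]'; python3 -c "
from sw import *
print(est()); o=ctrl.get_obs(); print(o['moment'],Ro.from_rotvec(o['orientation']).as_matrix())"
```

```text
t: 25.5
ee_pos: [534.2, -371.9, 101.4]
orientation: [2.027, 2.364, 0.027]
ft_force: [19.4, 8.6, -3.2]
width: 0.3
(array([ 26.27, -26.68,  24.77]), [1.33, 1.44, 1.56], array([19.42,  8.59, -3.2 ]))
[ 1.65 -3.54 -0.01] [[-0.15  0.99  0.03]
 [ 0.99  0.15 -0.01]
 [-0.01  0.03 -1.  ]]
```

```bash
python3 - <<'E'
from sw import *
s=ctrl.get_image("side")[...,::-1]; cv2.imwrite("pics/s13.png",s)
for th in (0.9,1.1,1.25):
    u=np.array([np.cos(th),-np.sin(th),0]); n=np.array([np.sin(th),np.cos(th),0])
    print(th,[proj("side",M+R@(A+r*u+[0,0,43])) for r in (12,28)],"end corners",[proj("side",M+R@(A+35*u+k*9*n+[0,0,43])) for k in(1,-1)])
g=cv2.cvtColor(np.ascontiguousarray(s),cv2.COLOR_BGR2GRAY); print(g[146:166,396:416])
E
```

```text
0.9 [array([402.51, 155.33]), array([402.95, 152.11])] end corners [array([400.73, 149.96]), array([405.54, 151.47])]
1.1 [array([403.15, 155.59]), array([404.43, 152.69])] end corners [array([402.67, 150.34]), array([407.29, 152.54])]
1.25 [array([403.6 , 155.83]), array([405.48, 153.26])] end corners [array([404.11, 150.82]), array([408.47, 153.48])]
[[196 180 133  64  37  41  43  42  42  81 152 198 200 197 197 197 192 169
  125  86]
 [214 183 130  62  36  40  43  41  52 109 172 195 194 194 197 201 203 203
  193 168]
 [237 203 130  55  36  40  42  37  61 132 189 197 196 198 199 201 201 202
  202 201]
 [243 217 131  53  35  40  42  40  68 142 195 200 199 200 201 201 199 200
  200 203]
 [236 213 117  45  37  41  43  41  75 149 199 204 202 201 200 200 200 200
  201 203]
 [214 205 110  40  35  43  42  42  76 145 196 206 204 201 200 201 201 202
  202 201]
 [188 184  94  37  37  42  42  37  45  92 152 189 200 202 202 203 204 203
  202 201]
 [153 133  66  35  36  40  38  33  41  72  97 117 163 200 206 205 203 201
  201 201]
 [143 123  84  65  50  40  36  40  62  78  62  64 142 200 207 203
[... 255 characters left out ...]
 201 200
  196 192]
 [ 31  32  30  30  31  32  32  31  31  72 156 205 202 198 201 202 198 195
  193 192]
 [ 35  34  33  33  34  34  33  31  36  96 190 234 219 199 196 195 194 192
  191 191]
 [ 36  34  34  33  35  34  34  30  38  96 187 239 238 215 192 187 190 191
  190 189]
 [ 35  36  36  36  34  34  33  32  30  55 121 198 235 234 207 184 187 189
  188 187]
 [ 36  39  42  41  38  35  33  33  31  28  52 122 198 235 233 214 195 188
  185 186]
 [ 34  36  40  42  39  34  32  34  32  29  31  66 136 201 234 237 222 198
  185 186]
 [ 33  33  35  38  37  33  33  33  35  31  29  43  96 155 203 235 238 224
  200 192]
 [ 32  32  33  34  33  32  34  34  33  34  31  40  78 125 160 200 230 235
  225 206]]
```

The index stripe pixels, running from (403.3,156) to (405,154), match the prediction for 1.25 rad. The force also rose to 21 N with no travel, so the switch is at its stop. I'll let go now.

```bash
python3 -m inch '[{"xyz":[0,1.5,0],"spin":0},{"xyz":[0,3,-3],"spin":0},{"xyz":[0,3,-8],"spin":0},{"xyz":[0,3,-12],"spin":0},{"xyz":[0,3,-16],"spin":0},{"xyz":[0,3,-16],"spin":0},{"xyz":[0,3,-16],"spin":0},{"xyz":[0,3,-16],"spin":0},{"xyz":[0,3,-16],"spin":0},{"xyz":[0,3,-16],"spin":0},{"xyz":[0,3,-16],"spin":0},{"xyz":[0,3,-16],"spin":0}]'
python3 - <<'E'
from sw import *
t=ctrl.get_image("top")[...,::-1]; s=ctrl.get_image("side")[...,::-1]; cv2.imwrite("pics/t14.png",t); cv2.imwrite("pics/s14.png",s)
t0=cv2.imread("pics/top0.png"); s0=cv2.imread("pics/side0.png")
d=np.abs(s.astype(int)-s0).max(2); print("side switch+estop region diff",(d[148:180,365:415]>40).sum(),"/",d[148:180,365:415].size)
print("clamp region diff side vs after shutting",(np.abs(s.astype(int)-cv2.imread("pics/s10.png")).max(2)[225:300,215:290]>40).sum())
def red(i):
    i=i.astype(int); m=(i[...,2]>120)&(i[...,1]<70)&(i[...,0]<80); z=np.zeros_like(m); z[160:190,365:395]=m[160:190,365:395]; return z.sum(),np.argwhere(z)[:,::-1].mean(0)
print("estop",red(s),red(s0))
# side image changes elsewhere (bystanders)
m=(d>40).astype(np.uint8); n,l,st,c=cv2.connectedComponentsWithStats(m); print([(st[i].tolist()) for i in range(1,n) if st[i,4]>25])
o=ctrl.get_obs(); print(o["ee_pos"],o["ft_force"],o["t"])
E
```

```text
t: 26.75
ee_pos: [558.6, -366.4, 261.6]
orientation: [2.027, 2.365, 0.026]
ft_force: [0.4, -0.2, 0.8]
width: 0.9
side switch+estop region diff 385 / 1600
clamp region diff side vs after shutting 722
estop (np.int64(65), array([380.11, 173.92])) (np.int64(64), array([380.08, 173.73]))
[[374, 0, 151, 316, 17627], [487, 0, 14, 51, 391], [506, 0, 116, 118, 4290], [486, 24, 32, 108, 223], [485, 59, 1, 64, 64], [537, 70, 28, 9, 86], [535, 77, 28, 11, 174], [529, 87, 7, 10, 38], [527, 98, 26, 17, 223], [507, 118, 6, 8, 38], [528, 121, 11, 8, 64], [506, 126, 5, 16, 51], [485, 144, 33, 63, 616], [357, 149, 30, 27, 158], [367, 154, 32, 39, 450], [349, 174, 9, 10, 54], [339, 190, 120, 183, 6297], [300, 195, 20, 27, 487], [500, 196, 6, 20, 68], [566, 206, 18, 19, 111], [547, 229, 40, 56, 717], [544, 239, 24, 28, 289], [234, 244, 41, 42, 755], [264, 266, 22, 21, 240], [260, 288, 24, 8, 131], [473, 348, 36, 19, 358]]
[ 558.66 -366.49  261.99] [0.19 0.03 0.98] 26.85
```

```bash
python3 - <<'E'
from h import *
print(go((300,-520,300))[0])
E
```

```text
[-11.26 -27.78  -4.55]
```

```bash
python3 -m inch '[{"xyz":[-3,-5,-4.5],"spin":0},{"xyz":[-5,-10,-4.5],"spin":0},{"xyz":[-7,-15,-4.5],"spin":0},{"xyz":[-9,-20,-4.5],"spin":0},{"xyz":[-10,-24,-4.5],"spin":0},{"xyz":[-11,-27.5,-4.5],"spin":0},{"xyz":[-11,-27.5,-4.5],"spin":0},{"xyz":[-11,-27.5,-4.5],"spin":0}]'
python3 - <<'E'
from sw import *
t=ctrl.get_image("top")[...,::-1]; s=ctrl.get_image("side")[...,::-1]; cv2.imwrite("pics/t15.png",t); cv2.imwrite("pics/s15.png",s)
t0=cv2.imread("pics/top0.png"); s0=cv2.imread("pics/side0.png")
D=lambda a,b:np.abs(a.astype(int)-b).max(2)>40
d=D(t,t0); print("top: switch",d[198:236,432:470].sum(),"estop",d[195:228,395:428].sum(),"mat ring/tag/file/pliers",d[214:262,265:362].sum(),d[245:275,400:465].sum(),"block/jar/marker",d[95:160,262:350].sum(),d[160:210,345:362].sum(),"decoys",d[125:170,390:490].sum(),d[270:315,165:210].sum(),d[280:330,355:405].sum())
print("side: switch/console",D(s,s0)[145:200,352:418].sum())
def dark(i,x0,y0,x1,y1):
    g=i.astype(int).max(2); m=g[y0:y1,x0:x1]<45; p=np.argwhere(m)[:,::-1]; return m.sum(),p.mean(0)+[x0,y0]
pk=np.array([512.7,311,78]); Rp=Ro.from_euler('z',7.12,degrees=True).as_matrix()
for n,i in(("top",t),("side",s)):
    x,y=proj(n,pk+Rp@[-33,-35,62]).astype(int); print(n,"handle pred",proj(n,pk+Rp@[-33,-35,62]),"found",dark(i,x-9,y-9,x+10,y+10))
    hs=cv2.cvtColor(np.ascontiguousarray(i),cv2.COLOR_BGR2HSV); x,y=proj(n,pk+Rp@[12,0,44]).astype(int)
    m=(hs[...,1]>110)&(hs[...,0]>10)&(hs[...,0]<35); z=np.zeros_like(m); z[y-14:y+14,x-14:x+14]=m[y-14:y+14,x-14:x+14]; print(" disc",z.sum(),np.argwhere(z)[:,::-1].mean(0))
o=ctrl.get_obs(); print(o["t"],o["ee_pos"],o["qvel"],o["ft_force"])
E
```

```text
t: 27.65
ee_pos: [301.1, -517.7, 299.7]
orientation: [2.03, 2.361, 0.027]
ft_force: [0.2, 0.4, 1.0]
width: 0.2
top: switch 0 estop 0 mat ring/tag/file/pliers 0 109 block/jar/marker 44 0 decoys 0 0 1042
side: switch/console 0
top handle pred [195.54 211.69] found (np.int64(112), array([197.04, 210.83]))
 disc 258 [183.38 196.6 ]
side handle pred [269.77 249.73] found (np.int64(64), array([269.78, 251.27]))
 disc 166 [249.45 256.07]
27.75 [ 303.25 -516.76  299.63] [ 0.02  0.   -0.   -0.    0.   -0.  ] [ 0.56 -0.12 -0.3 ]
```

Every region that isn't under a changed arm shadow matches the start: switch back at rest, e-stop untouched, disc and handle where predicted. I'll hand the job in.

```bash
python3 -c "
from workcell import ctrl
print(ctrl.close_job())"
```

```text
the job is handed in; nothing more can be done
None
```

The job is done and handed in at about 28 s of the 70 s. The disc carrier is seated in the pocket, the clamp is shut over its step, and the start switch was then turned to its stop and released.

**Sequence:** I swung the clamp open, since it stood at about 1.0 rad. I then set the carrier in the pocket with its step at the front, pushed the clamp shut, and pushed the switch bar clockwise with the closed fingers.

**Last checks:**
- **Carrier:** the disc did not move after the carrier was released. It lies within 1–1.5 px of the fully-home prediction, slightly on the low side. I felt about 10 N of floor contact before letting go.
- **Clamp:** it stalled at its stop as the force rose from 5 to 12 N. The handle is within 2 px of the 0 rad position.
- **Switch:** it was pushed until the force reached 21 N with no further travel. Its index stripe matched 1.25 rad, with the slope of the stripe suggesting a little more. After release, the switch and e-stop pixels were identical to the start.

**Checks that disagreed:**
- **Gripper height:** the carrier seated with the gripper about 3 mm lower than I computed.
- **Switch contact:** the hard stop came later on my path than the geometry predicted, because the tip contact differed.
- **Bystanders:** the pixels near the pliers and the lower orange look-alike changed. I put this down to the arm's shadow, since nothing came near them, but I had no pictures left to look and confirm. A small change in the jar and block area I put down to the carrier having been lifted away from beside it. The other regions I compared had not changed.

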